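# Turn the washed blue lunchbox latch over to drain

### The arm

A 7-joint arm with a two-finger parallel gripper is mounted at the origin on the work surface. World frame = base frame: x ahead of the robot, y to its left, z up, the work surface at z = 0. Lengths are in m, angles in rad, forces in N, time in s.
With the tool pointing down it reaches from about 0.425 to 0.95 m from the base axis. Payload 16.7 kg.
Tool frame: the origin (TCP) lies between the finger pads; the fingertips stand env.tip_reach ahead of it and the grasp point (between the pads) is the TCP (env.tip_reach is the distance from the TCP to the fingertips, in m); z points along the fingers, y is the direction in which the jaws open and shut (so a half turn about z gives the same grasp; the last joint's range is limited). The gripper opens to 94 mm and grips with 3 to 60 N. Pads are 16 mm wide; open, the fingers measure 119 mm over their backs; the gripper's body (75 mm by 177 mm) begins 78 mm behind the grasp point.
Start: joints at [-1.278, 0.426, 0.074, 1.606, -0.034, 1.111, -0.067], TCP at [0.289, 0.61, 0.224] pointing down, gripper open.
Joint ranges: [-2.85, 2.85], [-0.5, 2.14], [-1.23, 1.37], [0.21, 2.46], [-1.02, 4.16], [0.16, 2.05], [-2.73, 2.73]. Speed limits (rad/s): [1.89, 1.89, 2.39, 2.39, 3.01, 3.01, 3.01].

### API

Orientations are given as a unit quaternion [x, y, z, w].
In Python, from cell import readout, eyes, workorder, env gives the robot as it stands. The module is installed in compiled form; this text tells all that it offers.
- The arm moves only by the tool step_arm, never from a script. Its argument "plan" is a list of rows, each an object of numbers: "tx", "ty", "tz": the shift along the world's x, y, z as a fraction of full scale; "wx", "wy", "wz": the turn, a rotation vector about the world's x, y, z as a fraction of full scale; "claw": the finger opening in mm, from 0 to 94. In form: [{"tx": .., "ty": .., "tz": .., "wx": .., "wy": .., "wz": .., "claw": ..}, ...]. A call has 1 to 12 rows; each row is the pose to reach, as a shift and turn from the pose commanded when the call began, turning the shorter way round; what a row does not reach only later rows make up. Full scale, the value 1, is 0.3 m for a shift and pi rad for a turn. A row lasts 1/8 s, in which the tool goes at most 62.5 mm and 10.7 degrees, less where a joint would pass 70% of its speed; a pose out of reach is approached as far as the arm can. A call with a number of a shift or a turn outside -1 to 1 is refused whole. A call with a gripper value outside its range is refused whole. The fingers move at their own pace and stop on an object; the grip force is fixed at half the most. Time passes only in rows, so rows that repeat a pose let the fingers close. It gives the time, the measured TCP pose, the force and the opening at its end, in the units of the state.
- readout.state(): the state, without advancing time (a new reading comes with each control period).
- eyes.capture(name): name is "side" or "top" or "wrist"; returns the picture (480x640x3 uint8, red, green, blue); there is no depth.
- eyes.get_calibration(name): a dict with "camera_matrix" (3x3 intrinsics, pixels), "eye" and "rotation" of the camera in the world. Camera axes: x right, y up, looking along -z (the intrinsics and any distortion apply to the point x, -y, -z); pixel columns grow to the right and rows downward; lengths in m; the calibration is good to about 2 mm. A picture is of the moment at which its call begins: read the wrist's pose just before it. get_calibration takes no time and is no camera call; for the wrist camera it gives the pose at the moment of the call.
- workorder.sign_off(): hands the job in, once; it reports no verdict.
The state is a dict: "t": time; "joints": joint angles; "dq": joint speeds; "joint_torque": joint torques, N m; "position": TCP position; "orientation": TCP orientation; "wrist_force": force on the tool from outside, world axes, zero at the start; "moment": the same for the moment, N m; "finger_gap": finger opening in m.
Only numpy, scipy, OpenCV 4.12 (cv2) and the standard library are available. Lean on these libraries where they do the work, as an engineer would, in place of code of your own. Each camera call takes 0.05 s, during which the arm holds its last target.

### The job

Take the blue snap latch out of the oak rack and drop it upright through the twisted wire guide, so that it comes out below turned half over and lies at rest in the wooden scoop with its hollow side down to drain. Leave the green and the orange latch standing where they are.

Things in the scene. Friction and masses are not known exactly. Their poses are not given: they have to be found in the camera images.
- latch_blue: Blue plastic snap latch, 25 g (sizes in mm), in an oak rack. Body 40 wide (y), 8 thick (x), 30 high (z), corners cut, steel strip at the foot; on top, centred, a tab 14 wide (y), 10 thick (x), from 29 to 56 above the foot: grip across its thickness. Origin: middle of the foot; z up to the tab; +x points out of the hollow side (white, framed blue), at the start roughly away from the robot.
- latch_green: Green latch, same shape and axes, to be left alone. All three stand in one straight groove (11 wide, 14 deep, loose: they lift out freely) of a fixed oak block 70 x 250 x 30 high, along their y, 55 or more from centre to centre. The colours change places.
- latch_orange: Orange latch, same shape and axes, in the same rack, to be left alone.
- guide: Fixed steel wire cage (sizes in mm), twisted half a turn about a vertical axis, over a ribbed wooden scoop. Origin: on the axis at the worktop; z up; +x is the way the scoop opens, roughly away from the robot. A latch let go upright in the mouth falls through, is turned 180 degrees about the vertical and lies back on the scoop (slope 38 degrees), foot by the lip 60 ahead of the axis.
- guide_mouth (a point): Centre of the cage's mouth, a level wire frame 295 above the worktop, inside 39 (guide x) by 64 (guide y); below it the wires flare in, over 35, to a slot 14 by 47. Enter tab up, width along the guide's y, and let go with the foot 25 to 30 below this point, the tab clear above. The side facing the guide's +x here ends underneath in the scoop: enter with the hollow side to guide +x.
There are look-alikes about, which are no part of the job. Of the things that look like the latch_blue, the largest one is meant.

How it is judged:
By the outcome, as a careful person would: the job done as asked, in the order asked, and still so for the second after the job is handed in, with the robot touching nothing.
It also fails if it takes over 35 s, if anything falls off the work surface, if the arm or the gripper's body presses on something with over 40 N, if the wrist force passes 120 N, or if a joint passes its speed limit or range.

## Working session

There is one attempt and no reset: what is moved stays moved. The work goes in short steps, Python scripts to look and compute and a tool call to move; the robot and the scene stay as the last step left them, time stands still between calls to the robot, and variables do not carry over. Pictures are saved under pics/ and viewed, and the job is handed in when it is done.

Besides the shell and the picture viewer there is one more tool, called after "Emit:" as name(argument=value, ...) on one line, values as JSON. step_arm: Moves the arm, as the interface text tells. Its arguments: {"type":"object","properties":{"plan":{"type":"array"}},"required":["plan"]}

```bash
mkdir -p pics
python3 - <<'E'
from cell import readout, eyes, workorder, env
import cv2,numpy as np
s=readout.state()
print(s, env.tip_reach)
for n in ["side","top","wrist"]:
    c=eyes.get_calibration(n); print(n,{k:np.round(v,4).tolist() if not isinstance(v,str) else v for k,v in c.items()})
    im=eyes.capture(n); cv2.imwrite(f"pics/{n}0.png",im[:,:,::-1])
E
```

```text
{'t': 0.0, 'joints': array([-1.27849681,  0.4267318 ,  0.07390207,  1.60664627, -0.0340834 ,
        1.11080391, -0.06713246]), 'dq': array([ 0.00036253, -0.00025905, -0.00037738, -0.00078816, -0.00118376,
        0.00143897, -0.00013472]), 'joint_torque': array([-3.52189236e-04, -9.35844326e+01,  3.66643600e+00, -4.54173052e+01,
       -4.88078711e-02,  2.03879474e-02,  9.66251787e-05]), 'position': array([0.28848336, 0.60976297, 0.22375996]), 'orientation': array([ 2.19158558e-01,  9.75689031e-01, -6.59700144e-04, -7.92597590e-05]), 'wrist_force': array([ 0.49078652,  0.49177396, -0.04462139]), 'moment': array([-0.03810095,  0.00209522,  0.09144205]), 'finger_gap': 0.09419745873641715} 0.019
side {'camera_matrix': [[614.2347, 0.0, 319.4769], [0.0, 614.2347, 234.9324], [0.0, 0.0, 1.0]], 'eye': [0.3816, -0.9219, 0.712], 'rotation': [0.5002, -0.0188, -0.0169, 0.8655]}
top {'camera_matrix': [[483.1325, 0.0, 312.8903], [0.0, 483.1325, 232.5175], [0.0, 0.0, 1.0]], 'eye': [0.2709, -0.0354, 1.0079], 'rotation': [0.0758, -0.0739, -0.6945, 0.7117]}
wrist {'camera_matrix': [[331.1903, 0.0, 320.7036], [0.0, 331.1903, 237.1682], [0.0, 0.0, 1.0]], 'eye': [0.229, 0.6381, 0.3859], 'rotation': [-0.0984, -0.0619, 0.5313, 0.8392]}
```

View pics/side0.png

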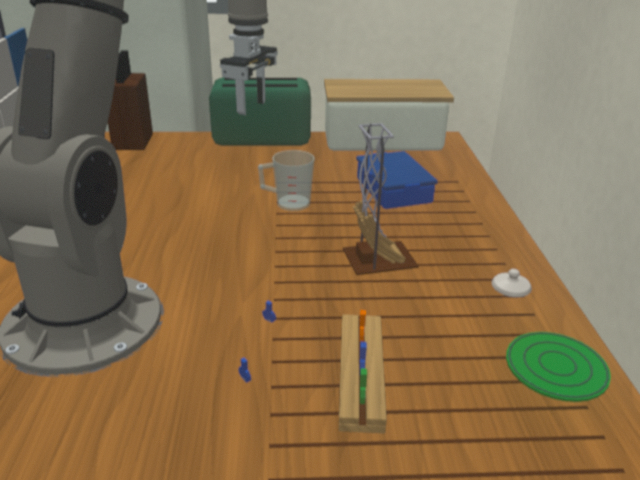

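View pics/top0.png

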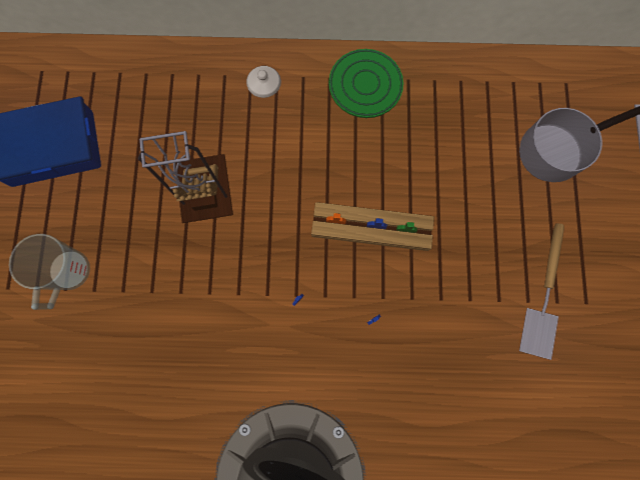

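View pics/wrist0.png

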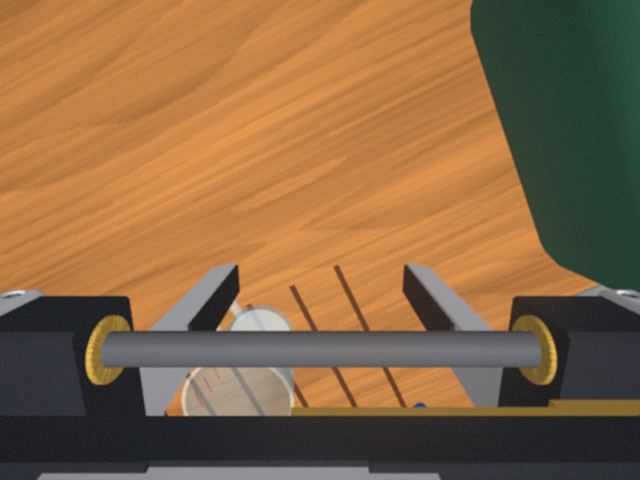

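The side view shows the rack with orange (363,316), blue (363,352) and green (363,380). Two smaller blue things lie on the table at side (268,311) and (244,370). In the top view the cage mouth is at about (165,149) and the blue in the rack at (377,223). The rack blue fits the description because it is the largest and stands in the rack. I'll enlarge crops to confirm.

```bash
cat > h.py <<'E'
import numpy as np,cv2
from scipy.spatial.transform import Rotation as R
from cell import readout, eyes, workorder, env
def ray(n,u,v,cal=None):
    c=cal or eyes.get_calibration(n);K=np.array(c["camera_matrix"])
    d=np.linalg.inv(K)@[u,v,1]; d=np.array([d[0],-d[1],-d[2]])
    return np.array(c["eye"]),R.from_quat(c["rotation"]).apply(d)
def onz(n,u,v,z,cal=None):
    e,d=ray(n,u,v,cal); return e+d*(z-e[2])/d[2]
def proj(n,p,cal=None):
    c=cal or eyes.get_calibration(n);K=np.array(c["camera_matrix"])
    q=R.from_quat(c["rotation"]).inv().apply(np.array(p)-c["eye"]); q=K@[q[0],-q[1],-q[2]]; return q[:2]/q[2]
def tri(n1,p1,n2,p2):
    e1,d1=ray(n1,*p1);e2,d2=ray(n2,*p2);d1/=np.linalg.norm(d1);d2/=np.linalg.norm(d2)
    t=np.linalg.lstsq(np.c_[d1,-d2],e2-e1,rcond=None)[0];a=e1+t[0]*d1;b=e2+t[1]*d2
    return (a+b)/2,np.linalg.norm(a-b)
E
python3 - <<'E'
import cv2,numpy as np
t=cv2.imread('pics/top0.png');s=cv2.imread('pics/side0.png')
f=lambda im,x0,x1,y0,y1,k:cv2.resize(im[y0:y1,x0:x1],None,fx=k,fy=k,interpolation=cv2.INTER_CUBIC)
cv2.imwrite('pics/c1.png',f(t,300,440,195,255,5.5))
cv2.imwrite('pics/c2.png',f(t,130,240,120,225,5.5))
cv2.imwrite('pics/c3.png',f(s,230,400,295,440,4))
cv2.imwrite('pics/c4.png',f(s,330,430,115,275,3.7))
E
```

```text
(no output)
```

View pics/c1.png

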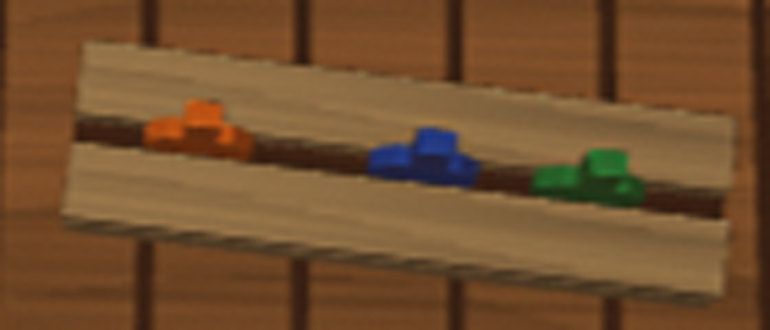

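View pics/c2.png

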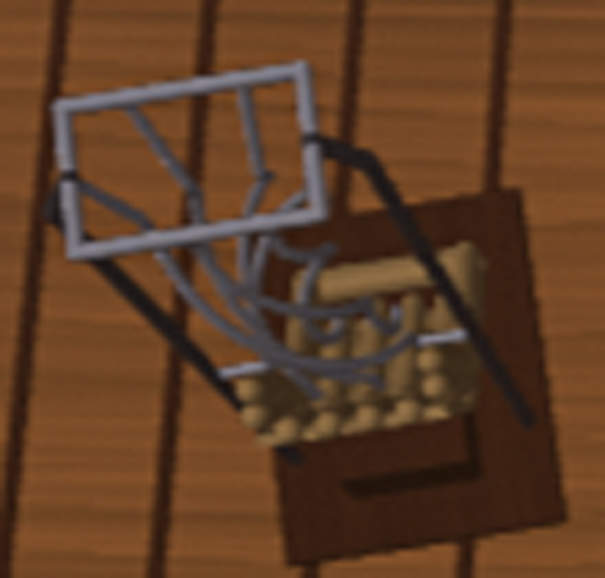

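View pics/c3.png

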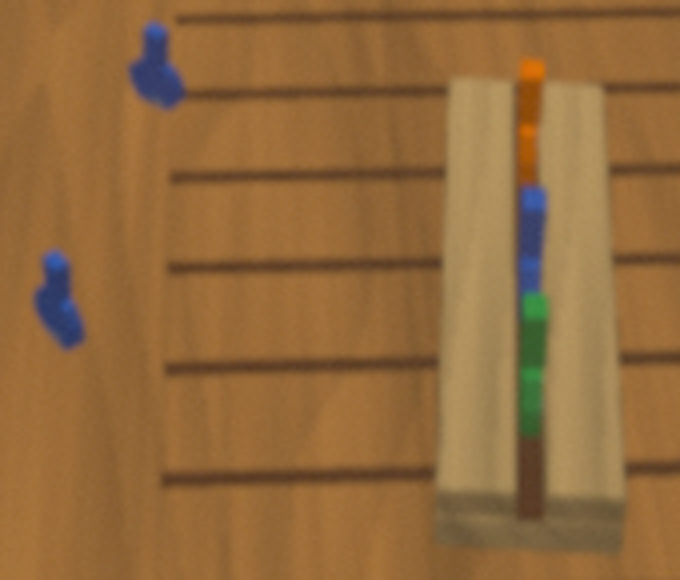

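View pics/c4.png

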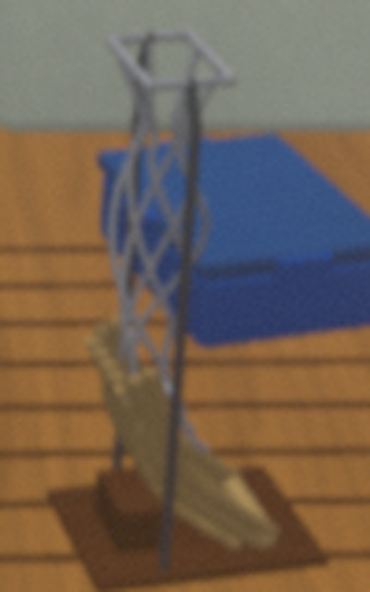

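Run:
```python
from h import *
f=lambda x,y,k,ox,oy:(ox+(x+.5)/k-.5,oy+(y+.5)/k-.5)
c=[f(*p,5.5,130,120) for p in [(63,105),(303,68),(320,215),(75,252)]]
P=np.array([onz('top',*p,.295) for p in c]); print(P.round(4),P.mean(0).round(4))
print([np.linalg.norm(P[i]-P[i-1]).round(4) for i in range(4)])
s=[f(*p,3.7,330,115) for p in [(110,40),(190,37),(232,79),(150,84)]]
S=np.array([onz('side',*p,.295) for p in s]); print(S.round(4),S.mean(0).round(4))
yx=(P[0]-P[1]+P[3]-P[2]); print('guide yaw (y axis)',np.degrees(np.arctan2(-yx[0],yx[1])))
Q=np.array([onz('top',*f(*p,5.5,300,195),.03) for p in [(85,40),(735,117),(722,298),(63,222)]]);print(Q.round(4),Q.mean(0).round(4),[np.linalg.norm(Q[i]-Q[i-1]).round(4) for i in range(4)])
r=Q[0]-Q[1]+Q[3]-Q[2];print('rack yaw',np.degrees(np.arctan2(-r[0],r[1])))
for n,a,b in [('o',(205,107),(531,68)),('b',(437,137),(533,197)),('g',(605,158),(536,305))]:
    pa=f(*a,5.5,300,195);pb=f(*b,4,230,295);print(n,onz('top',*pa,.072).round(4),onz('side',*pb,.072).round(4),tri('top',pa,'side',pb))
# plate
B=np.array([onz('top',*f(*p,5.5,130,120),.006) for p in [(270,215),(518,188),(565,518),(292,565)]]);print(B.round(4),B.mean(0))
```

```text
[[0.5689 0.2426 0.295 ]
 [0.582  0.1748 0.295 ]
 [0.5375 0.1664 0.295 ]
 [0.5247 0.2348 0.295 ]] [0.5533 0.2047 0.295 ]
[np.float64(0.0449), np.float64(0.069), np.float64(0.0453), np.float64(0.0696)]
[[0.5227 0.2332 0.295 ]
 [0.5664 0.2377 0.295 ]
 [0.5795 0.1749 0.295 ]
 [0.5364 0.1681 0.295 ]] [0.5513 0.2035 0.295 ]
guide yaw (y axis) 10.703469711908516
[[ 0.5474 -0.0332  0.03  ]
 [ 0.5231 -0.2803  0.03  ]
 [ 0.4532 -0.2735  0.03  ]
 [ 0.4762 -0.0266  0.03  ]] [ 0.5    -0.1534  0.03  ] [np.float64(0.0715), np.float64(0.2483), np.float64(0.0702), np.float64(0.248)]
rack yaw -5.466040712044082
o [ 0.5113 -0.0775  0.072 ] [ 0.5062 -0.0773  0.072 ] (array([ 0.50852777, -0.07749869,  0.07284226]), np.float64(0.004973175493517906))
b [ 0.5021 -0.1617  0.072 ] [ 0.4977 -0.1621  0.072 ] (array([ 0.49986473, -0.16165725,  0.07225673]), np.float64(0.004310695762918615))
g [ 0.4958 -0.2224  0.072 ] [ 0.492  -0.2244  0.072 ] (array([ 0.49413506, -0.22261806,  0.07085783]), np.float64(0.003791022353603636))
[[0.645  0.2682 0.006 ]
 [0.6589 0.17   0.006 ]
 [0.5234 0.1432 0.006 ]
 [0.5021 0.2478 0.006 ]] [0.58234921 0.20728342 0.006     ]
```

Measurements agree with the given sizes: the mouth is 45x69 over wire centres, the rack 70x248, and the tab top comes out at z 0.072. The blue latch with the tab in the rack, top (379,219), is the full-size one at about (0.500,-0.1615). The two others, top (297,299) and (374,319), are smaller and lie on the table. I'll raise the arm and swing it over.

Emit:
step_arm(plan=[{"tx": 0.0,"ty": 0.0,"tz": 0.35,"wz": 0,"claw": 50},{"tx": 0.2,"ty": -0.3,"tz": 0.733,"wz": -0.05,"claw": 50},{"tx": 0.5,"ty": -1,"tz": 0.733,"wz": -0.16,"claw": 50},{"tx": 0.5,"ty": -1,"tz": 0.733,"wz": -0.16,"claw": 50},{"tx": 0.5,"ty": -1,"tz": 0.733,"wz": -0.16,"claw": 50},{"tx": 0.5,"ty": -1,"tz": 0.733,"wz": -0.16,"claw": 50},{"tx": 0.5,"ty": -1,"tz": 0.733,"wz": -0.16,"claw": 50},{"tx": 0.5,"ty": -1,"tz": 0.733,"wz": -0.16,"claw": 50}])

```text
validation failed for argument at $.pl...
```

Emit:
step_arm(plan=[{"tx": 0.0,"ty": 0.0,"tz": 0.35,"wx": 0,"wy": 0,"wz": 0,"claw": 50},{"tx": 0.2,"ty": -0.3,"tz": 0.733,"wx": 0,"wy": 0,"wz": -0.05,"claw": 50},{"tx": 0.5,"ty": -1,"tz": 0.733,"wx": 0,"wy": 0,"wz": -0.16,"claw": 50},{"tx": 0.5,"ty": -1,"tz": 0.733,"wx": 0,"wy": 0,"wz": -0.16,"claw": 50},{"tx": 0.5,"ty": -1,"tz": 0.733,"wx": 0,"wy": 0,"wz": -0.16,"claw": 50},{"tx": 0.5,"ty": -1,"tz": 0.733,"wx": 0,"wy": 0,"wz": -0.16,"claw": 50},{"tx": 0.5,"ty": -1,"tz": 0.733,"wx": 0,"wy": 0,"wz": -0.16,"claw": 50},{"tx": 0.5,"ty": -1,"tz": 0.733,"wx": 0,"wy": 0,"wz": -0.16,"claw": 50}])

```text
t: 1.15
position: [0.4409, 0.3062, 0.4464]
orientation: [0.458, 0.889, 0.001, 0.001]
wrist_force: [0.2, 0.8, 0.1]
finger_gap: 0.0501
```

Emit:
step_arm(plan=[{"tx": 0.13,"ty": -1,"tz": 0,"wx": 0,"wy": 0,"wz": -0.228,"claw": 50},{"tx": 0.13,"ty": -1,"tz": 0,"wx": 0,"wy": 0,"wz": -0.228,"claw": 50},{"tx": 0.13,"ty": -1,"tz": 0,"wx": 0,"wy": 0,"wz": -0.228,"claw": 50},{"tx": 0.13,"ty": -1,"tz": 0,"wx": 0,"wy": 0,"wz": -0.228,"claw": 50},{"tx": 0.13,"ty": -1,"tz": 0,"wx": 0,"wy": 0,"wz": -0.228,"claw": 50},{"tx": 0.13,"ty": -1,"tz": 0,"wx": 0,"wy": 0,"wz": -0.228,"claw": 50}])

```text
t: 1.9
position: [0.4777, 0.0069, 0.4444]
orientation: [0.74, 0.673, 0.0, -0.0]
wrist_force: [-0.7, 1.2, 0.1]
finger_gap: 0.0502
```

Emit:
step_arm(plan=[{"tx": 0.07,"ty": -0.56,"tz": -0.4,"wx": 0,"wy": 0,"wz": 0,"claw": 50},{"tx": 0.07,"ty": -0.56,"tz": -0.9,"wx": 0,"wy": 0,"wz": 0,"claw": 50},{"tx": 0.07,"ty": -0.56,"tz": -0.9,"wx": 0,"wy": 0,"wz": 0,"claw": 50},{"tx": 0.07,"ty": -0.56,"tz": -0.9,"wx": 0,"wy": 0,"wz": 0,"claw": 50},{"tx": 0.07,"ty": -0.56,"tz": -0.9,"wx": 0,"wy": 0,"wz": 0,"claw": 50},{"tx": 0.07,"ty": -0.56,"tz": -0.9,"wx": 0,"wy": 0,"wz": 0,"claw": 50},{"tx": 0.07,"ty": -0.56,"tz": -0.9,"wx": 0,"wy": 0,"wz": 0,"claw": 50},{"tx": 0.07,"ty": -0.56,"tz": -0.9,"wx": 0,"wy": 0,"wz": 0,"claw": 50}])

```text
t: 2.9
position: [0.4997, -0.1568, 0.1758]
orientation: [0.738, 0.675, 0.001, 0.0]
wrist_force: [0.9, -0.3, -0.9]
finger_gap: 0.0497
```

Run:
```python
from h import *
s=readout.state();c=eyes.get_calibration('wrist');im=eyes.capture('wrist')
print(s['t'],s['position'].round(4),R.from_quat(s['orientation']).as_matrix().round(3))
cv2.imwrite('pics/w1.png',im[:,:,::-1])
q=s['position'];
for p in [(0.5,-0.1615,.072),(0.5085,-.0775,.072),(.494,-.2226,.072)]: print(proj('wrist',p,c))
```

```text
2.9 [ 0.4997 -0.1568  0.1758] [[ 0.088  0.996  0.002]
 [ 0.996 -0.088  0.001]
 [ 0.001  0.002 -1.   ]]
[320.52725828 246.57280198]
[321.84007892 140.83902157]
[319.89146003 314.55318546]
```

View pics/w1.png

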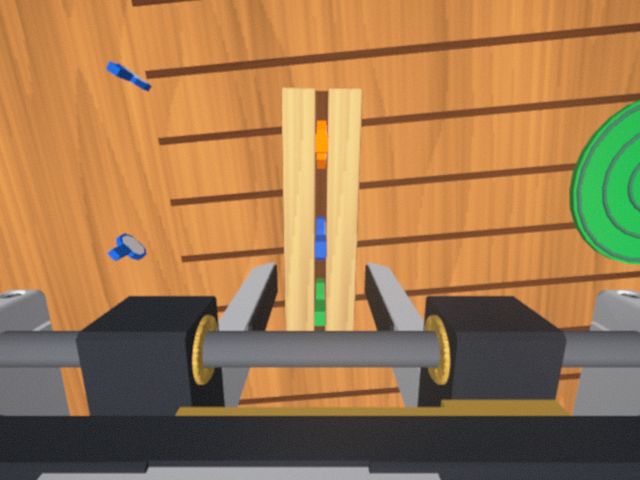

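Run:
```python
import cv2
t=cv2.imread('pics/w1.png')
cv2.imwrite('pics/c5.png',cv2.resize(t[100:340,270:370],None,fx=2.5,fy=2.5,interpolation=cv2.INTER_CUBIC))
cv2.imwrite('pics/c6.png',cv2.resize(t[205:270,290:350],None,fx=9,fy=9,interpolation=cv2.INTER_CUBIC))
```

```text
(no output)
```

View pics/c6.png

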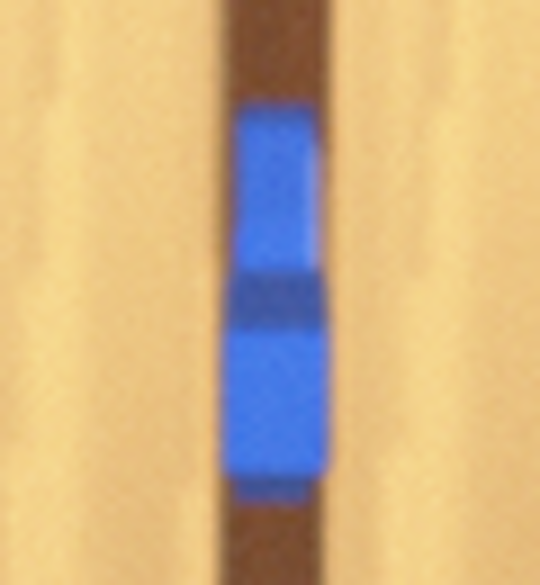

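The crop confirms the blue latch with its pale hollow face on the +x side. The tab top is at wrist pixel (320.5, 249.2).

Run:
```python
from h import *
s=readout.state()
a=onz('wrist',320.5,249.2,.072);print(a)
for y in(330,475):print(onz('wrist',320.5,205+y/9-.5,.072))
for x in(222,328):print(onz('wrist',290+x/9-.5,249,.072))
d=a-s['position'];print((d/.3).round(4),(.068-s['position'][2])/.3)
```

```text
[ 0.4998173  -0.16376885  0.072     ]
[ 0.50042783 -0.15690732  0.072     ]
[ 0.49919625 -0.17074866  0.072     ]
[ 0.4945838  -0.16312721  0.072     ]
[ 0.50434511 -0.16400101  0.072     ]
[ 0.0004 -0.0232 -0.3461] -0.35945065058007025
```

Emit:
step_arm(plan=[{"tx": 0,"ty": -0.02,"tz": -0.24,"wx": 0,"wy": 0,"wz": 0,"claw": 40},{"tx": 0,"ty": -0.02,"tz": -0.24,"wx": 0,"wy": 0,"wz": 0,"claw": 40},{"tx": 0,"ty": -0.02,"tz": -0.24,"wx": 0,"wy": 0,"wz": 0,"claw": 40},{"tx": 0,"ty": -0.02,"tz": -0.24,"wx": 0,"wy": 0,"wz": 0,"claw": 40}])

```text
t: 3.45
position: [0.4997, -0.1639, 0.1042]
orientation: [0.738, 0.675, 0.001, 0.001]
wrist_force: [-0.1, 0.4, -0.0]
finger_gap: 0.0401
```

Emit:
step_arm(plan=[{"tx": 0,"ty": 0,"tz": -0.12,"wx": 0,"wy": 0,"wz": 0,"claw": 40},{"tx": 0,"ty": 0,"tz": -0.12,"wx": 0,"wy": 0,"wz": 0,"claw": 40},{"tx": 0,"ty": 0,"tz": -0.12,"wx": 0,"wy": 0,"wz": 0,"claw": 40},{"tx": 0,"ty": 0,"tz": -0.12,"wx": 0,"wy": 0,"wz": 0,"claw": 5},{"tx": 0,"ty": 0,"tz": -0.12,"wx": 0,"wy": 0,"wz": 0,"claw": 5},{"tx": 0,"ty": 0,"tz": -0.12,"wx": 0,"wy": 0,"wz": 0,"claw": 5},{"tx": 0,"ty": 0,"tz": -0.12,"wx": 0,"wy": 0,"wz": 0,"claw": 5},{"tx": 0,"ty": 0,"tz": -0.12,"wx": 0,"wy": 0,"wz": 0,"claw": 5}])

```text
t: 4.45
position: [0.4987, -0.1639, 0.0666]
orientation: [0.738, 0.675, 0.0, 0.0]
wrist_force: [-0.5, 0.9, 6.4]
finger_gap: 0.0097
```

Emit:
step_arm(plan=[{"tx": 0,"ty": 0,"tz": 0.1,"wx": 0,"wy": 0,"wz": 0,"claw": 5},{"tx": 0,"ty": 0,"tz": 0.2,"wx": 0,"wy": 0,"wz": 0,"claw": 5},{"tx": 0,"ty": 0,"tz": 0.4,"wx": 0,"wy": 0,"wz": 0,"claw": 5},{"tx": 0,"ty": 0,"tz": 0.6,"wx": 0,"wy": 0,"wz": 0,"claw": 5},{"tx": 0,"ty": 0,"tz": 0.8,"wx": 0,"wy": 0,"wz": 0,"claw": 5},{"tx": 0,"ty": 0,"tz": 1,"wx": 0,"wy": 0,"wz": 0,"claw": 5},{"tx": 0,"ty": 0,"tz": 1,"wx": 0,"wy": 0,"wz": 0,"claw": 5}])

```text
t: 5.32
position: [0.5, -0.1645, 0.3701]
orientation: [0.738, 0.675, 0.003, 0.002]
wrist_force: [0.4, 0.5, -1.3]
finger_gap: 0.0098
```

Emit:
step_arm(plan=[{"tx": 0.05,"ty": 0.2,"tz": 0.05,"wx": 0,"wy": 0,"wz": 0.03,"claw": 5},{"tx": 0.1,"ty": 0.4,"tz": 0.1,"wx": 0,"wy": 0,"wz": 0.06,"claw": 5},{"tx": 0.15,"ty": 0.6,"tz": 0.1,"wx": 0,"wy": 0,"wz": 0.09,"claw": 5},{"tx": 0.15,"ty": 0.6,"tz": 0.1,"wx": 0,"wy": 0,"wz": 0.09,"claw": 5},{"tx": 0.15,"ty": 0.6,"tz": 0.1,"wx": 0,"wy": 0,"wz": 0.09,"claw": 5}])

```text
t: 5.95
position: [0.5433, 0.0159, 0.3955]
orientation: [0.636, 0.772, -0.001, -0.0]
wrist_force: [-0.2, -0.0, 0.6]
finger_gap: 0.0099
```

Run:
```python
from h import *
s=readout.state();print(s['t'],s['position'].round(4),R.from_quat(s['orientation']).as_matrix().round(3),s['finger_gap'])
for n in('side','top'): cv2.imwrite(f'pics/{n}2.png',eyes.capture(n)[:,:,::-1]); print(proj(n,s['position']))
```

```text
5.95 [0.5433 0.0159 0.3955] [[-0.191  0.982 -0.001]
 [ 0.982  0.191 -0.001]
 [-0.001 -0.001 -1.   ]] 0.0099437826684948
[389.53130984 112.14339446]
[280.04699225 130.52895946]
```

View pics/side2.png

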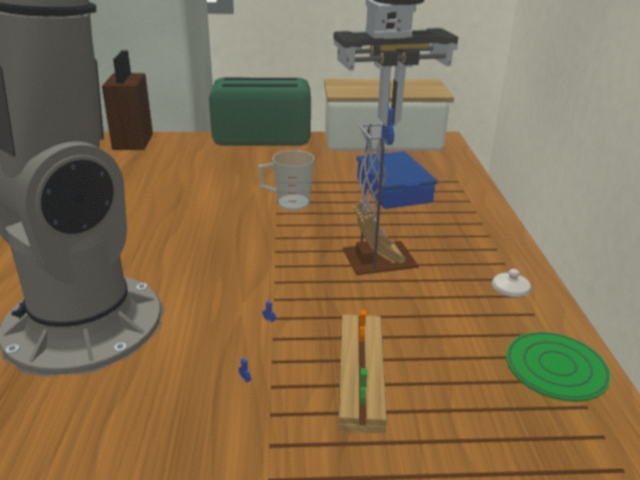

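View pics/top2.png

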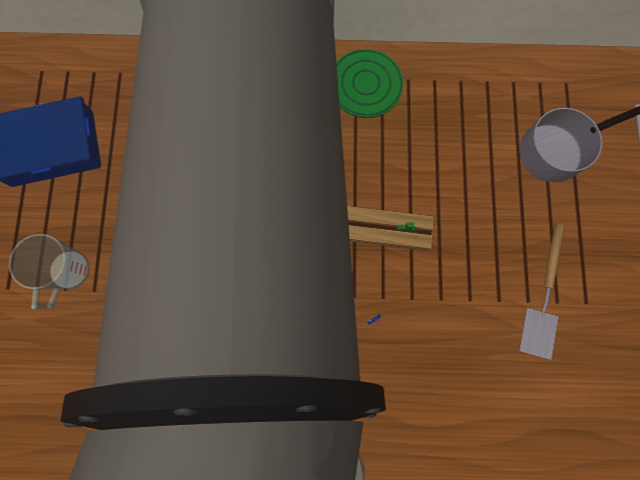

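Run:
```python
from h import *
t=cv2.imread('pics/side2.png')
cv2.imwrite('pics/c7.png',cv2.resize(t[80:160,350:430],None,fx=7,fy=7,interpolation=cv2.INTER_CUBIC))
p=readout.state()['position']
for d in (0.019,.0506,):
  u=proj('side',p-[0,0,d]);print((u-[350,80])*7)
c7=eyes.get_calibration('wrist');cv2.imwrite('pics/w2.png',eyes.capture('wrist')[:,:,::-1])
for p in [(0.5689,.2426,.295),(.582,.1748,.295),(.5375,.1664,.295),(.5247,.2348,.295)]:print(proj('wrist',p,c7))
```

```text
[271.51236087 304.62388943]
[261.74598945 434.48590125]
[422.2993652  -76.93392751]
[415.51701501  38.23577818]
[352.14695207  37.98171103]
[354.98801198 -78.17147182]
```

View pics/c7.png

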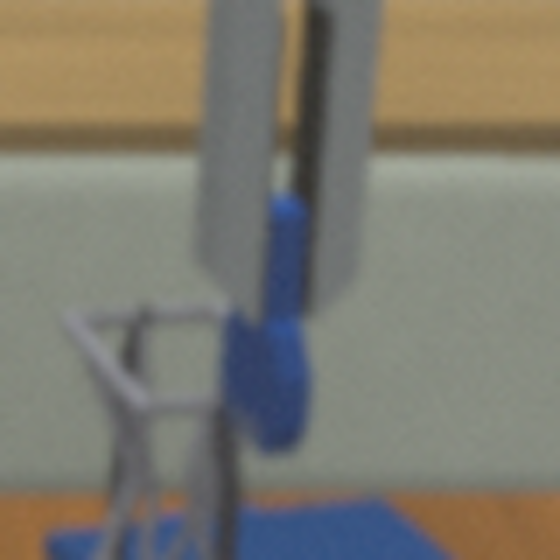

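View pics/w2.png

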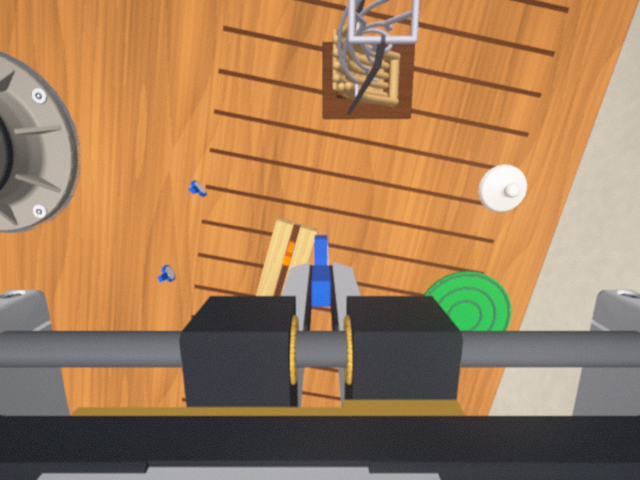

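Emit:
step_arm(plan=[{"tx": 0.01,"ty": 0.2,"tz": 0,"wx": 0,"wy": 0,"wz": 0,"claw": 5},{"tx": 0.03,"ty": 0.4,"tz": 0,"wx": 0,"wy": 0,"wz": 0,"claw": 5},{"tx": 0.03,"ty": 0.55,"tz": 0,"wx": 0,"wy": 0,"wz": 0,"claw": 5},{"tx": 0.03,"ty": 0.627,"tz": 0,"wx": 0,"wy": 0,"wz": 0,"claw": 5},{"tx": 0.03,"ty": 0.627,"tz": 0,"wx": 0,"wy": 0,"wz": 0,"claw": 5},{"tx": 0.03,"ty": 0.627,"tz": 0,"wx": 0,"wy": 0,"wz": 0,"claw": 5}])

```text
t: 6.85
position: [0.553, 0.2021, 0.3966]
orientation: [0.637, 0.771, 0.0, 0.0]
wrist_force: [-0.5, -0.4, 0.2]
finger_gap: 0.0096
```

Run:
```python
from h import *
s=readout.state();print(s['t'],s['position'].round(4),R.from_quat(s['orientation']).as_matrix().round(3),s['finger_gap'])
c7=eyes.get_calibration('wrist');im=eyes.capture('wrist')[:,:,::-1];cv2.imwrite('pics/w3.png',im)
for p in [(0.5689,.2426,.295),(.582,.1748,.295),(.5375,.1664,.295),(.5247,.2348,.295)]:print(proj('wrist',p,c7))
t=eyes.capture('side')[:,:,::-1];cv2.imwrite('pics/c8.png',cv2.resize(t[60:180,320:430],None,fx=5,fy=5,interpolation=cv2.INTER_CUBIC))
```

```text
6.85 [0.553  0.2021 0.3966] [[-0.189  0.982  0.   ]
 [ 0.982  0.189 -0.   ]
 [-0.     0.    -1.   ]] 0.009620196550470176
[349.21154294 196.54998704]
[347.65284427 278.5504027 ]
[293.94177486 278.38384561]
[292.749718   195.68427727]
```

View pics/w3.png

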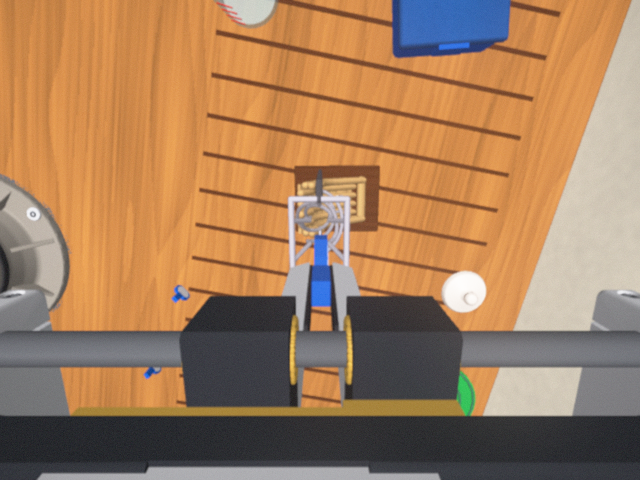

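View pics/c8.png

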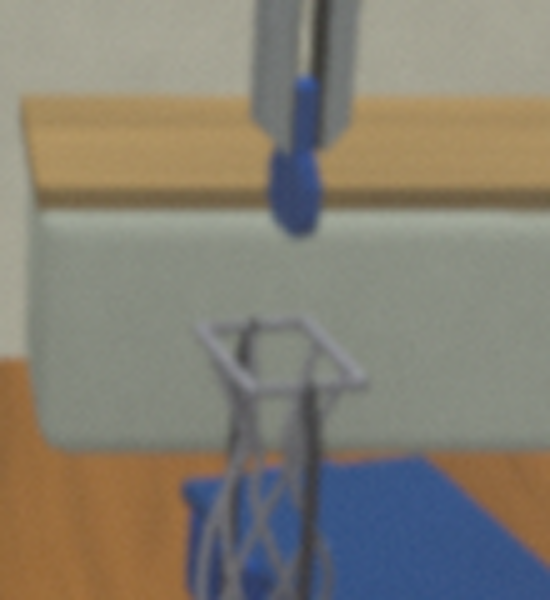

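Run:
```python
from h import *
p=readout.state()['position'];f=lambda q:(np.array(q)-[320,60])*5+2
for h in(.0486,.0506,.0526):
  for dy in(-.014,-.02,.0):print(h,dy,f(proj('side',p+[0.19*-dy,dy,-h])).round(1))
for dz in (.0054,):
  print('tab top',f(proj('side',p+[0,-.007,dz])))
```

```text
0.0486 -0.014 [305.5 235. ]
0.0486 -0.02 [310.7 240.1]
0.0486 0.0 [293.5 223.2]
0.0506 -0.014 [305.1 240.2]
0.0506 -0.02 [310.3 245.3]
0.0506 0.0 [293.2 228.4]
0.0526 -0.014 [304.8 245.3]
0.0526 -0.02 [310.  250.5]
0.0526 0.0 [292.9 233.5]
tab top [305.3352587   86.43727661]
```

Emit:
step_arm(plan=[{"tx": -0.002,"ty": 0.004,"tz": -0.08,"wx": 0,"wy": 0,"wz": 0,"claw": 5},{"tx": -0.002,"ty": 0.004,"tz": -0.14,"wx": 0,"wy": 0,"wz": 0,"claw": 5},{"tx": -0.002,"ty": 0.004,"tz": -0.18,"wx": 0,"wy": 0,"wz": 0,"claw": 5},{"tx": -0.002,"ty": 0.004,"tz": -0.22,"wx": 0,"wy": 0,"wz": 0,"claw": 5},{"tx": -0.002,"ty": 0.004,"tz": -0.25,"wx": 0,"wy": 0,"wz": 0,"claw": 5},{"tx": -0.002,"ty": 0.004,"tz": -0.25,"wx": 0,"wy": 0,"wz": 0,"claw": 5},{"tx": -0.002,"ty": 0.004,"tz": -0.25,"wx": 0,"wy": 0,"wz": 0,"claw": 5},{"tx": -0.002,"ty": 0.004,"tz": -0.25,"wx": 0,"wy": 0,"wz": 0,"claw": 5}])

```text
t: 7.95
position: [0.5522, 0.2055, 0.3218]
orientation: [0.636, 0.772, 0.0, 0.0]
wrist_force: [-0.6, 0.1, 0.0]
finger_gap: 0.0095
```

Run:
```python
from h import *
s=readout.state();print(s['t'],s['position'].round(4),s['wrist_force'],R.from_quat(s['orientation']).as_matrix().round(3))
t=eyes.capture('side')[:,:,::-1];cv2.imwrite('pics/c9.png',cv2.resize(t[90:170,340:420],None,fx=7,fy=7,interpolation=cv2.INTER_CUBIC))
c7=eyes.get_calibration('wrist');im=eyes.capture('wrist')[:,:,::-1];cv2.imwrite('pics/w4.png',cv2.resize(im[180:330,240:400],None,fx=4.5,fy=4,interpolation=cv2.INTER_CUBIC))
```

```text
7.95 [0.5522 0.2055 0.3218] [-0.57433824  0.08214169  0.00883274] [[-0.192  0.981  0.   ]
 [ 0.981  0.192  0.   ]
 [ 0.     0.001 -1.   ]]
```

View pics/c9.png

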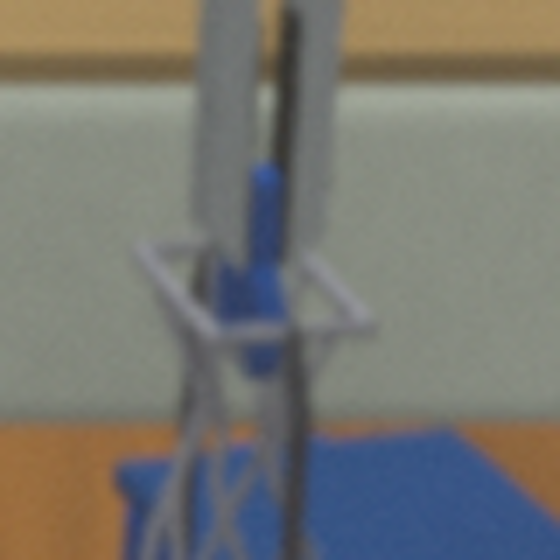

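View pics/w4.png

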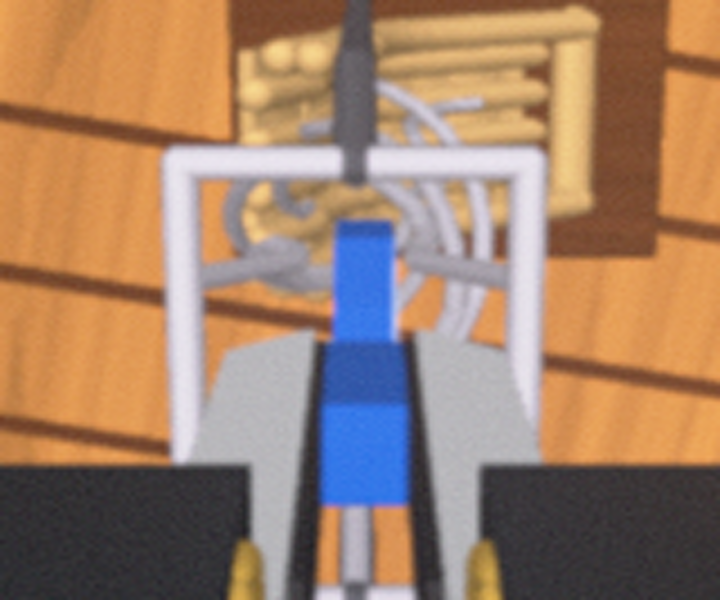

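Run:
```python
from h import *
p=readout.state()['position'];f=lambda x,y:(240+(x+.5)/4.5-.5,180+(y+.5)/4-.5)
a=np.radians(10.7);G=np.array([[np.cos(a),np.sin(a)],[-np.sin(a),np.cos(a)]])
o=np.array([.5523,.2032])
def g(x,y,z): return (G@(onz('wrist',*f(x,y),z)[:2]-o)*1000).round(1)
print('frame',g(183,160,.295),g(530,160,.295),'L',g(185,350,.295),'R',g(528,350,.295))
print('body far end top',g(365,222,.298),g(365,222,.3018),'tab',g(365,403,.3274),g(365,503,.3274))
print('TCP',(G@(p[:2]-o)*1000).round(1))
```

```text
frame [-22.7  34. ] [21.9 34.2] L [-23.1   5.1] R [22.5  5.4]
body far end top [ 0.7 25.6] [ 0.7 26.5] tab [0.8 9.1] [ 0.9 -4.4]
TCP [0.2 2.3]
```

Nothing is touching (force about 0). The latch is about 1 mm and 2.7 mm off the mouth centre in guide x and y, so I'll correct that and then let go.

Emit:
step_arm(plan=[{"tx": -0.002,"ty": -0.0095,"tz": -0.009,"wx": 0,"wy": 0,"wz": 0,"claw": 5},{"tx": -0.002,"ty": -0.0095,"tz": -0.009,"wx": 0,"wy": 0,"wz": 0,"claw": 5},{"tx": -0.002,"ty": -0.0095,"tz": -0.009,"wx": 0,"wy": 0,"wz": 0,"claw": 5},{"tx": -0.002,"ty": -0.0095,"tz": -0.009,"wx": 0,"wy": 0,"wz": 0,"claw": 5}])

```text
t: 8.55
position: [0.5514, 0.2026, 0.3187]
orientation: [0.636, 0.772, 0.0, -0.0]
wrist_force: [-0.9, -0.9, -0.3]
finger_gap: 0.0097
```

Emit:
step_arm(plan=[{"tx": 0,"ty": 0,"tz": 0,"wx": 0,"wy": 0,"wz": 0,"claw": 24},{"tx": 0,"ty": 0,"tz": 0,"wx": 0,"wy": 0,"wz": 0,"claw": 24},{"tx": 0,"ty": 0,"tz": 0,"wx": 0,"wy": 0,"wz": 0,"claw": 24},{"tx": 0,"ty": 0,"tz": 0,"wx": 0,"wy": 0,"wz": 0,"claw": 24},{"tx": 0,"ty": 0,"tz": 0.2,"wx": 0,"wy": 0,"wz": 0,"claw": 24},{"tx": 0,"ty": 0,"tz": 0.4,"wx": 0,"wy": 0,"wz": 0,"claw": 24},{"tx": 0,"ty": -0.3,"tz": 0.4,"wx": 0,"wy": 0,"wz": 0,"claw": 24},{"tx": 0,"ty": -0.5,"tz": 0.4,"wx": 0,"wy": 0,"wz": 0,"claw": 24},{"tx": 0,"ty": -0.5,"tz": 0.4,"wx": 0,"wy": 0,"wz": 0,"claw": 24}])

```text
t: 9.68
position: [0.5512, 0.0485, 0.4393]
orientation: [0.637, 0.771, 0.001, 0.0]
wrist_force: [0.8, 0.3, -0.1]
finger_gap: 0.0243
```

Run:
```python
from h import *
s=readout.state();print(s['t'],s['position'].round(4),s['wrist_force'])
t=eyes.capture('side')[:,:,::-1];cv2.imwrite('pics/c10.png',cv2.resize(t[110:280,320:440],None,fx=3.5,fy=3.5,interpolation=cv2.INTER_CUBIC))
im=eyes.capture('wrist')[:,:,::-1];cv2.imwrite('pics/w5.png',im)
cv2.imwrite('pics/side5.png',t)
```

```text
9.675 [0.5512 0.0485 0.4393] [ 0.76731443  0.25223194 -0.12101253]
```

View pics/c10.png

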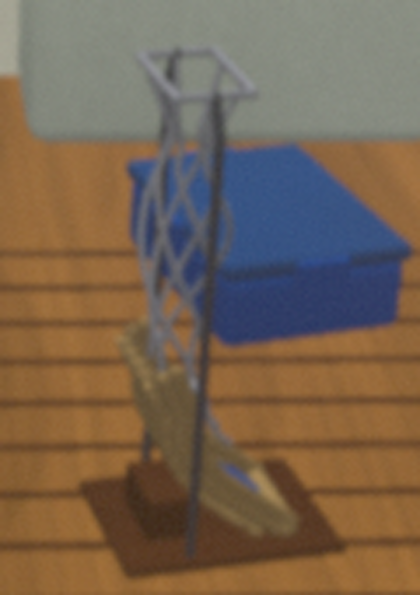

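View pics/w5.png

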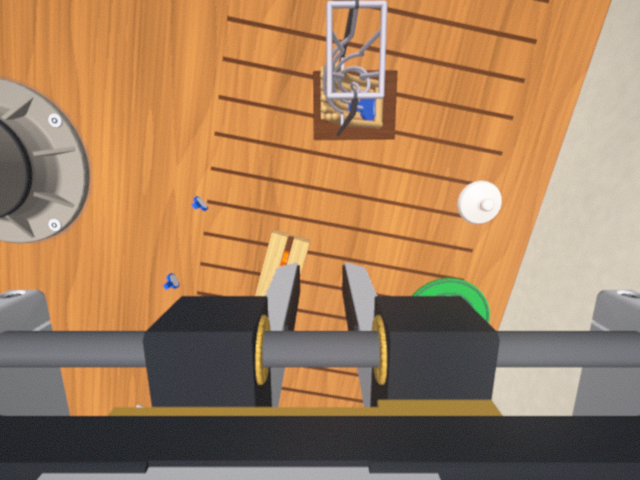

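The latch is through: blue shows in the scoop at wrist (367,107). I'll back off and check with the top camera.

Emit:
step_arm(plan=[{"tx": -0.1,"ty": -0.3,"tz": 0,"wx": 0,"wy": 0,"wz": 0,"claw": 24},{"tx": -0.2,"ty": -0.6,"tz": 0,"wx": 0,"wy": 0,"wz": 0,"claw": 24},{"tx": -0.2,"ty": -0.9,"tz": 0,"wx": 0,"wy": 0,"wz": 0,"claw": 24},{"tx": -0.2,"ty": -0.9,"tz": 0,"wx": 0,"wy": 0,"wz": 0,"claw": 24},{"tx": -0.2,"ty": -0.9,"tz": 0,"wx": 0,"wy": 0,"wz": 0,"claw": 24},{"tx": -0.2,"ty": -0.9,"tz": 0,"wx": 0,"wy": 0,"wz": 0,"claw": 24}])

```text
t: 10.52
position: [0.4912, -0.2186, 0.4387]
orientation: [0.637, 0.771, -0.0, 0.0]
wrist_force: [0.2, 0.2, 0.7]
finger_gap: 0.0242
```

Run:
```python
from h import *
t=eyes.capture('top')[:,:,::-1];s=eyes.capture('side')[:,:,::-1]
f=lambda im,x0,x1,y0,y1,k:cv2.resize(im[y0:y1,x0:x1],None,fx=k,fy=k,interpolation=cv2.INTER_CUBIC)
w=cv2.imread('pics/w5.png')
cv2.imwrite('pics/d1.png',np.hstack([f(t,150,240,145,230,4.7),f(w,305,405,60,140,4.7)[:376,:370]][:1]))
cv2.imwrite('pics/d2.png',f(w,305,405,60,145,6))
cv2.imwrite('pics/d3.png',f(s,320,420,220,440,2.7))
```

```text
(no output)
```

View pics/d1.png

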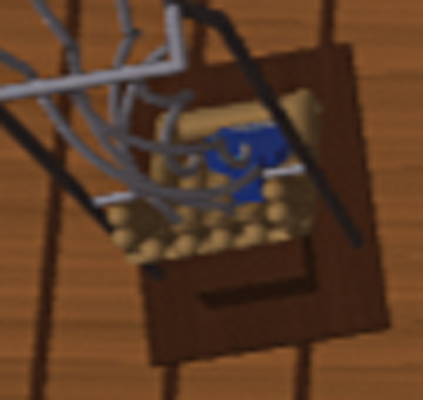

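View pics/d2.png

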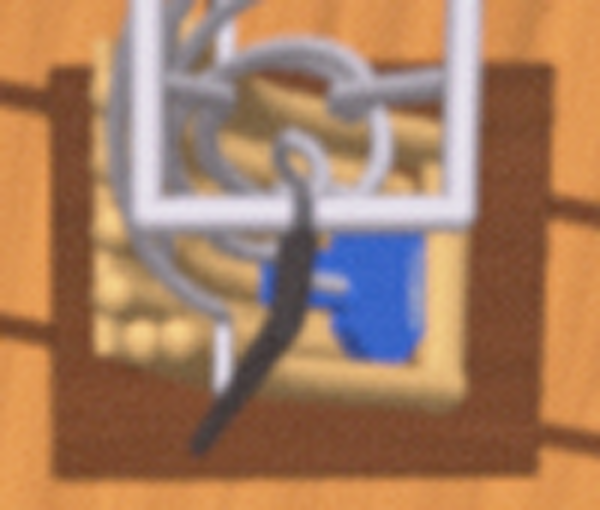

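View pics/d3.png

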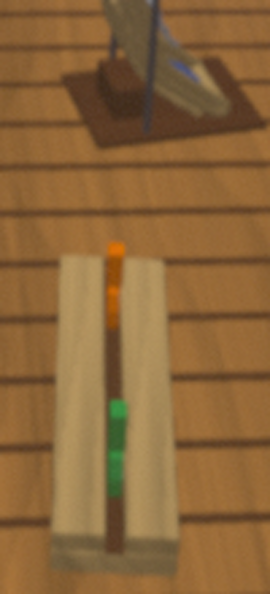

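The latch lies with its foot strip at the lip and the tab uphill. The plain blue back faces up, so the hollow side is down. Orange and green still stand in the rack, and the arm is clear.

```bash
python3 -c "
from cell import readout,workorder
s=readout.state();print(s['t'],abs(s['dq']).max());print(workorder.sign_off())"
```

```text
10.625 0.013331417966198314
the job is handed in; nothing more can be done
None
```

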